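# Load a drill jig, swing its plate shut and pin it

### The job

Load the loose piece of black channel, legs down as it lies, flat between the locating pins of the drill jig and swing the drill plate fully shut over it. Then pull the T-handled detent pin out of its park post and push it down through the plate into the lock post until its collar is fully home, and let go. Leave the other things on the bench where they are.

Things in the scene. Friction and masses are not known exactly. Their poses are not given: they have to be found in the camera images.
- jig: Drill jig screwed to the bench: plywood base 216 x 172 x 18 mm with steel posts, locating pins and a swinging aluminium plate. Origin on the bench under the nest's middle, z up, +x toward the pivot. In its frame (mm): pivot (72,0), lock post (-75,0) with top at z 42, park post (-80,60) with top at 53 (posts 36 square), stop pin (-104,27), 12 thick, top at 51. Plate from z 43 to 53.
- nest (a point): Nest centre, on the base's top 18 mm above the bench; axes as jig. The channel lies here, 90 mm length along y, with 2 mm play all round, between six pins of 10 mm diameter at (mm) (+-25,+-32) and (0,+-52), 15 mm tall, tapered over the upper 7 mm. The fingers pass between the pins at the middle of the long sides.
- channel: The work: loose piece of black slotted steel channel, 36 x 90 x 22 mm, 2 mm wall, 0.24 to 0.39 kg, lying legs down, web on top. Origin at the middle of the web's top face, 22 mm above what it lies on; y along the 90 mm length, x across the 36 mm width, z points DOWN. Both ends are alike. Grasp it across the 36 mm. The fixed tool box behind is 272 mm tall, nearest corner at x 0.57, y -0.06 m.
- drill_plate (a joint): Plate angle about its vertical pivot, rad: 0 = shut against the stop pin (over the nest, pointing to the jig's -x, its hole over the lock post); it opens counter-clockwise seen from above, toward the jig's -y, up to 1.7. It starts open, clear of the nest, and stays where left (friction 0.12 N m). Plate 40 mm wide, 10 thick; shut, it clears the loaded channel by 3 mm.
- pivot (a point): On the pivot axis of the drill plate, at the height of the plate's top face (53 mm above the bench). The cap screw there stands 12 mm higher.
- knob (a point): Centre of the round black knob at the plate's free end, 200 mm from the pivot axis, 23 mm above the plate's top face: diameter 23 mm, from 15 mm below this point to 11 mm above it. It may turn in the fingers as the plate swings.
- plate_hole (a point): Centre of the mouth of the 14 mm pin hole in the drill plate, in its top face, 147 mm from the pivot axis.
- lock (a point): Where the pin's collar must come to rest: on the lock post's axis at the height of the plate's top face (53 mm above the bench). Through shut plate and post runs a 14 mm hole, counterbored from 19 mm below this point, where the pin's balls spring out.
- park (a point): Centre of the mouth of the 14 mm hole in the top of the park post (53 mm above the bench), where the pin stands at the start.
- pin: Loose detent pin, 0.1 kg. Origin under the middle of its collar (22 mm diameter, 4 thick), z up along its axis. Below: 12 mm shank reaching 33 mm down, the last 9 mm tapered to a nose, two sprung balls 22 mm down. Above: T-handle bar 44 mm long along y, 14 thick along x, from 10 to 36 mm up. A straight pull or push of about 8 N passes the balls. It starts fully home in the park post.
- hex_bolt: Bystander: steel hex bolt with its nut, lying, 22 x 74 x 19 mm, origin at its underside. Must not be moved.
- glue_tube: Bystander: grey tube with a red cap, 24 x 106 x 21 mm, origin at its underside. Must not be moved.
- nail_box: Bystander: small card box 50 x 50 x 52 mm, origin under its middle. Must not be moved.

How it is judged:
On the way, in this order (a step that is already met when the one before it is completed fails the run):
1. the channel lies in the nest between the locating pins (x of channel in the frame of nest between -0.004 and 0.004 m and y of channel in the frame of nest between -0.004 and 0.004 m and z of channel in the frame of nest between 0.019 and 0.0245 m and angle between the y axis of channel and the y axis of jig, either way round below 0.15 rad and angle between the z axis of channel and the z axis of jig, either way round below 0.08 rad), for 0.2 s.
2. the drill plate is shut over the loaded channel (all of step 1 and value of joint drill_plate below 0.06 rad), for 0.2 s.
At the end, for the whole second after the job is handed in: The channel lies flat, legs down, in the nest (within 4 mm of its centre each way, turned less than 0.15 rad), the drill plate is shut (under 0.03 rad), and the pin stands upright in the lock post through the plate with its collar within 3 mm of the plate's top, at rest and released (all of step 1 and value of joint drill_plate below 0.03 rad and horizontal distance between pin and lock below 0.004 m and z of pin in the frame of lock between -0.003 and 0.003 m and angle between pin's own z axis and vertical below 0.1 rad and linear speed of each of pin, channel below 0.02 m/s); the robot touches nothing.
It fails at once if a bystander (hex bolt, glue tube, nail box) is moved by more than 20 mm (distance of any of hex_bolt, glue_tube, nail_box from where it was at the start of the episode above 0.02 m).
It also fails if it takes over 61 s, if anything falls off the work surface, if the arm or the gripper's body presses on something with over 40 N, if the wrist force passes 120 N, or if a joint passes its speed limit or range.

### The arm

A 6-joint arm with a two-finger parallel gripper is mounted at the origin on a cart in front of the work surface, level with it; the furniture and walls round the work are solid. World frame = base frame: x ahead of the robot, y to its left, z up, the work surface at z = 0. Lengths are in m, angles in rad, forces in N, time in s.
With the tool pointing down it reaches from about 0.35 to 0.925 m from the base axis. Payload 6.4 kg.
Tool frame: the origin (TCP) lies on the front face of the gripper's body, between the roots of the fingers; the fingertips stand 97 mm ahead of it and the grasp point (between the pads) lies 78 mm ahead of it; z points along the fingers, y is the line along which they close (so a half turn about z gives the same grasp; the last joint's range is limited). The gripper opens to 94 mm and grips with 3 to 60 N. Pads are 16 mm wide; open, the fingers measure 119 mm over their backs; the gripper's body (75 mm by 177 mm) begins 78 mm behind the grasp point.
Start: joints at [-1.274, 0.245, 1.558, -0, 1.339, -0.174], TCP at [0.295, -0.579, 0.303] pointing down, gripper open.
Joint ranges: [-3.13, 3.13], [-1.02, 2.26], [0.13, 2.54], [-0.95, 4.09], [0.21, 2.88], [-2.74, 2.74]. Speed limits (rad/s): [2.57, 2.57, 3.14, 3.14, 3.14, 3.14].

### API

Orientations are given as a unit quaternion [w, x, y, z].
In Python, from rig import ctrl, grab_frame, workorder gives the robot as it stands.
- The arm moves only by the tool drive_tool, never from a script. Its argument "increments" is a list that holds one entry, the list of rows, each a list of 5 numbers: the finger opening in cm, from 0 to 9.4, then the shift along the tool's x, y, z in normalised numbers (1 is 80 cm), then the turn about the tool's z in a scale on which 1.0 is 2 rad. In form: [[[fingers, dx, dy, dz, yaw], ...]]. A call has exactly 10 rows; each row is the pose to reach, as a shift and turn from the pose commanded when the call began, along the tool's axes at that moment; what a row does not reach only later rows make up. A row lasts 1/12 s, in which the tool goes at most 41.7 mm and 7.16 degrees, less where a joint would pass 70% of its speed; a pose out of reach is approached as far as the arm can. A call with a gripper value outside its range is refused whole. The fingers move at their own pace and stop on an object; "force" is the grip in N (left out, the last holds). Time passes only in rows, so rows that repeat a pose let the fingers close, or fill a call up. It gives the time, the measured TCP pose, the force, the opening and the grip force at its end, in the units of the state.
- ctrl.get_state(): the state, without advancing time (a new reading comes with each control period).
- grab_frame(name): name is "scene" or "top" or "wrist"; returns a dict with "image" (384x512x3 uint8, blue, green, red), "mtx" (3x3 intrinsics, pixels), "pose" (4x4, takes a point from camera to world coordinates). Camera axes: x right, y down, z forward; pixel columns grow to the right and rows downward; lengths in m; the calibration is good to about 2 mm. A picture is of the moment at which its call begins. There is no depth.
- workorder.sign_off(): hands the job in; it is judged then, once.
The state is a dict: "clock": time; "joint_positions": joint angles; "qvel": joint speeds; "joint_efforts": joint torques, N m; "ee_pos": TCP position; "ee_rot": TCP orientation; "force": force on the tool from outside, world axes, zero at the start; "torque": the same for the moment, N m; "finger_gap": finger opening in m; "finger_force": force on a finger pad.
Only numpy, scipy, OpenCV 4.12 (cv2) and the standard library are available. Lean on these libraries where they do the work, as an engineer would, in place of code of your own. Each camera call takes 0.05 s, during which the arm holds its last target. There are 200 camera calls.

## Working session

There is one attempt and no reset: what is moved stays moved. The work goes in short steps, Python scripts to look and compute and a tool call to move; the robot and the scene stay as the last step left them, time stands still between calls to the robot, and variables do not carry over. Pictures are saved under pics/ and viewed, at most 10 in all, crops included, and the job is handed in when it is done.

Besides the shell and the picture viewer there is one more tool, called in YAML: its name, and indented under it one key for each argument. drive_tool: Moves the arm, as the interface text tells. Its arguments: {"type":"object","properties":{"increments":{"type":"array"},"force":{"type":"number"}},"required":["increments"]}

```bash
mkdir -p pics; ls; python3 - <<'E'
from rig import ctrl, grab_frame
import cv2, numpy as np
for n in ("scene","top"):
    f=grab_frame(n); cv2.imwrite(f"pics/{n}0.png",cv2.resize(f["image"],(800,600),interpolation=cv2.INTER_CUBIC))
    np.savez(f"{n}.npz",**f); print(n,np.round(f["mtx"],1).tolist(),np.round(f["pose"],3).tolist())
s=ctrl.get_state(); print(s)
E
```

```text
pics
scene [[431.9, 0.0, 252.5], [0.0, 431.9, 190.1], [0.0, 0.0, 1.0]] [[-0.614, -0.536, 0.579, -0.055], [-0.789, 0.422, -0.446, 0.366], [-0.005, -0.731, -0.682, 0.817], [0.0, 0.0, 0.0, 1.0]]
top [[355.8, 0.0, 253.6], [0.0, 355.8, 191.0], [0.0, 0.0, 1.0]] [[-0.023, -0.985, 0.174, 0.411], [-1.0, 0.023, 0.002, -0.117], [-0.006, -0.174, -0.985, 0.957], [0.0, 0.0, 0.0, 1.0]]
{'clock': 0.1, 'joint_positions': array([-1.27409781e+00,  2.45707129e-01,  1.55886208e+00, -3.79990477e-05,
        1.33869070e+00, -1.74096666e-01]), 'qvel': array([-0.0001562 , -0.00407569, -0.00213226,  0.00019314, -0.00080366,
        0.00035276]), 'joint_efforts': array([ 2.91257466e-04, -4.16912305e+01, -3.15525591e+01,  6.87116222e-02,
        3.09626106e-02, -4.71785290e-05]), 'ee_pos': array([ 0.29472895, -0.57892819,  0.30169529]), 'ee_rot': array([-8.30925370e-04,  9.72420327e-01,  2.33233815e-01, -6.95215698e-05]), 'force': array([0.7029056 , 0.70236301, 0.2444565 ]), 'torque': array([0.00341727, 0.03773117, 0.02396993]), 'finger_force': 0.0, 'finger_gap': 0.09396469097407525}
```

View pics/scene0.png

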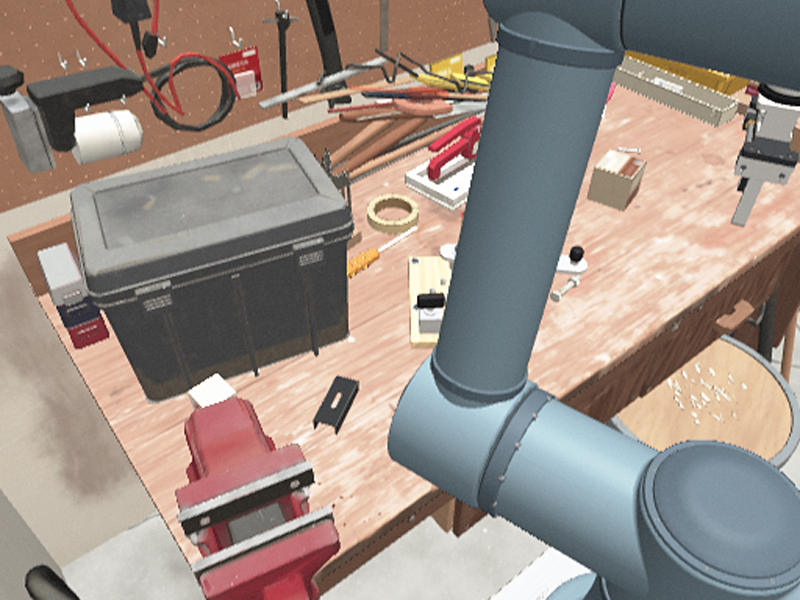

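View pics/top0.png

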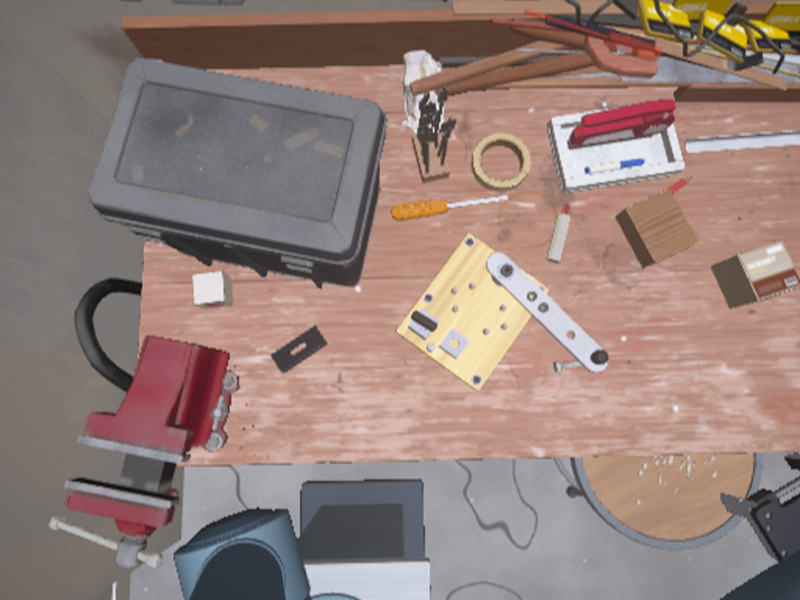

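The scene view shows the channel at (337,403) and the pin handle at (431,300). The arm hides most of the jig. The top view shows the channel at (300,349), pivot (505,268), knob (599,357), lock hole (454,343) and pin (424,320), with the bolt close to the knob at (567,366). I'll enlarge the top view.

```bash
cat > h.py <<'E'
import numpy as np, cv2
from scipy.spatial.transform import Rotation as R
def ray(f,uv):
    K,T=f["mtx"],f["pose"]; d=T[:3,:3]@np.linalg.solve(K,[uv[0],uv[1],1.]); return T[:3,3],d
def at(f,uv,z):
    o,d=ray(f,uv); return o+d*(z-o[2])/d[2]
def tri(obs):
    A=np.zeros((3,3));b=np.zeros(3);L=[]
    for f,uv in obs:
        o,d=ray(f,uv); d=d/np.linalg.norm(d); P=np.eye(3)-np.outer(d,d); A+=P;b+=P@o;L.append((o,P))
    x=np.linalg.solve(A,b); return x,[np.linalg.norm(P@(x-o)) for o,P in L]
def proj(f,p):
    T=f["pose"]; c=T[:3,:3].T@(np.asarray(p)-T[:3,3]); q=f["mtx"]@c; return q[:2]/q[2]
def crop(f,x0,y0,w,h,s,name):
    cv2.imwrite("pics/"+name,cv2.resize(f["image"][y0:y0+h,x0:x0+w],None,fx=s,fy=s,interpolation=cv2.INTER_CUBIC))
E
python3 - <<'E'
from h import *
f=dict(np.load("top.npz")); crop(f,165,145,230,120,3.4,"c1.png")
E
```

```text
(no output)
```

View pics/c1.png

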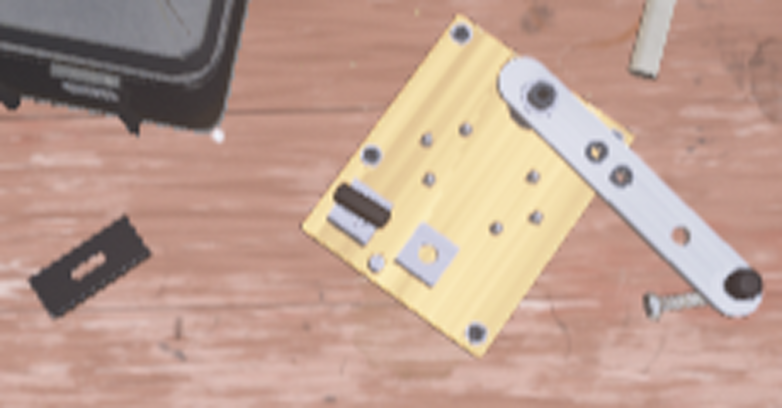

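```bash
cat > m1.py <<'E'
from h import *
f=dict(np.load("top.npz")); g=lambda u,z: at(f,np.array(u)/3.4+[165,145],z)
P=[((428,254),.042,(-75,0)),((541,94),.065,(72,0)),((375,262),.051,(-104,27)),
((427,140),.033,(25,32)),((465,130),.033,None),((429,180),.033,None),((533,177),.033,None),((536,217),.033,None),((496,228),.033,None)]
for u,z,_ in P: print(np.round(g(u,z)[:2],4))
# jig: fit
pts={ (428,254,.042):(-75,0),(541,94,.065):(72,0),(375,262,.051):(-104,27)}
A=np.array([g(k[:2],k[2])[:2] for k in pts]);B=np.array(list(pts.values()))/1000.
def fit(A,B):
    a=A[:,0]+1j*A[:,1];b=B[:,0]+1j*B[:,1];ac=a-a.mean();bc=b-b.mean()
    r=np.vdot(bc,ac); th=np.angle(r); t=a.mean()-np.exp(1j*th)*b.mean(); print("yaw",th,"t",t,"res",np.abs(a-t-np.exp(1j*th)*b)*1e3); return th,t
th,t=fit(A,B)
for u,z,_ in P[3:]:
    q=g(u,z); c=(q[0]+1j*q[1]-t)*np.exp(-1j*th)*1e3; print("pin jig",np.round(c,1))
for n,u,z in [("knobtop",(744,280),.087),("hole",(681,236),.053),("pinhandle",(362,204),.089),("bolt head",(654,304),.01)]: print(n,np.round(g(u,z),4), np.round((g(u,z)[0]+1j*g(u,z)[1]-t)*np.exp(-1j*th)*1e3,1))
C=np.array([g(u,.022) for u in [(126,215),(151,253),(58,318),(30,280)]]);print("chan",C.mean(0),g((87,266),.022),np.linalg.norm(np.diff(C,axis=0),axis=1))
d=C[0]+C[1]-C[2]-C[3]; print("long axis angle",np.arctan2(d[1],d[0]))
E
python3 m1.py
```

```text
[ 0.4953 -0.2098]
[ 0.612  -0.2976]
[ 0.4894 -0.169 ]
[ 0.5847 -0.2135]
[ 0.5919 -0.2434]
[ 0.5533 -0.2138]
[ 0.5537 -0.2942]
[ 0.5226 -0.2947]
[ 0.5148 -0.2636]
yaw -0.6528893784710235 t (0.5550649509240461-0.2542559673432034j) res [1.09777601 0.47784628 0.83312578]
pin jig (-1.2+50.4j)
pin jig (22.7+31j)
pin jig (-26+31.1j)
pin jig (23.2-32.5j)
pin jig (-1.2-51.9j)
pin jig (-26.3-31.9j)
knobtop [ 0.4673 -0.4305  0.087 ] (37.3-193.3j)
hole [ 0.5033 -0.3985  0.053 ] (46.5-146j)
pinhandle [ 0.5282 -0.1588  0.089 ] (-79.3+59.5j)
bolt head [ 0.4553 -0.3869  0.01  ] (1.3-165.9j)
chan [0.49359918 0.04866446 0.022     ] [0.49391225 0.05208943 0.022     ] [0.03583793 0.08629251 0.03689154]
long axis angle -0.9821788480965191
```

```bash
python3 - <<'E'
from h import *
f=dict(np.load("top.npz")); k=.64
for n,u,z in [("boxR base",(357,285),0),("boxL base",(160,238),0),("boxR top",(352,255),.26),("boxL top",(95,208),.26),("rightback",(385,100),.27)]: print(n,np.round(at(f,np.array(u)*k,z),3))
s=dict(np.load("scene.npz"))
print("chan tri",tri([(f,np.array((87,266))/3.4+[165,145]),(s,np.array((337,400))*k)]))
print("pin handle",tri([(f,np.array((362,204))/3.4+[165,145]),(s,np.array((431,299))*k)]))
from rig import grab_frame,ctrl
w=grab_frame("wrist"); st=ctrl.get_state(); q=st["ee_rot"]; r=R.from_quat([q[1],q[2],q[3],q[0]])
print("cam in tool",r.inv().apply(w["pose"][:3,3]-st["ee_pos"]),"\n",np.round(r.as_matrix().T@w["pose"][:3,:3],3),w["mtx"][0])
c=np.array([.4940,.0505]);d=np.array([np.cos(.589),np.sin(.589)]);n=np.array([-d[1],d[0]])
for a in(1,-1):
  for b in(1,-1): print("body corner",c+a*.0885*d+b*.0375*n)
# tool shift to above channel
tgt=np.array([.494,.0505,.26]); print("tool shift cm",100*r.inv().apply(tgt-st["ee_pos"]))
E
```

```text
boxR base [ 0.606 -0.047  0.   ]
boxL base [0.7   0.304 0.   ]
boxR top [ 0.592 -0.06   0.26 ]
boxL top [0.664 0.277 0.26 ]
rightback [ 0.802 -0.107  0.27 ]
chan tri (array([0.49388283, 0.05185924, 0.02430946]), [np.float64(0.0002524349624899456), np.float64(0.0002524349624898901)])
pin handle (array([ 0.52989102, -0.15867221,  0.0805407 ]), [np.float64(0.0007347227123664223), np.float64(0.0007347227123664064)])
cam in tool [ 7.26613160e-02 -8.26656965e-05 -8.20988377e-02] 
 [[ 0.    -0.968 -0.252]
 [ 1.     0.001 -0.001]
 [ 0.001 -0.252  0.968]] [326.30305964   0.         255.53999722]
body corner [0.54675508 0.13084551]
body corner [0.58841982 0.06848326]
body corner [0.39958018 0.03251674]
body corner [ 0.44124492 -0.02984551]
tool shift cm [ 46.31019829 -47.05415554   4.26190429]
```

Careful with the scale: shifts go in shares of 80 cm and turns go in shares of 2 rad. That gives: -33 cm / 80 = -0.4125, 1.2 cm / 80 = 0.015, -1.2 rad / 2 = -0.6.

drive_tool:
  increments:
    - [[9.4,0.0325,-0.0413,0.0013,-0.06],[9.4,0.065,-0.0825,0.0025,-0.12],[9.4,0.0975,-0.1238,0.005,-0.18],[9.4,0.13,-0.165,0.0063,-0.24],[9.4,0.1625,-0.2063,0.0075,-0.3],[9.4,0.195,-0.2475,0.0088,-0.36],[9.4,0.2275,-0.2888,0.01,-0.42],[9.4,0.26,-0.33,0.0125,-0.48],[9.4,0.2925,-0.3713,0.0138,-0.54],[9.4,0.325,-0.4125,0.015,-0.6]]
  force: 25

```text
clock: 0.98
ee_pos: [0.3758, -0.1688, 0.2904]
ee_rot: [-0.0, 0.669, 0.743, 0.0]
force: [1.2, 0.9, -0.0]
finger_gap: 0.0941
finger_force: 0.0
```

```bash
cat > go.py <<'E'
# python3 go.py x y z worldangle_of_tool_y  -> tool shift (cm) and yaw
import sys; from h import *; from rig import ctrl
s=ctrl.get_state(); q=s["ee_rot"]; r=R.from_quat([q[1],q[2],q[3],q[0]]); M=r.as_matrix()
print("t",round(s["clock"],2),"pos",np.round(s["ee_pos"],4),"yang",round(np.arctan2(M[1,1],M[0,1]),3),"q",np.round(s["joint_positions"],2),"gap",round(s["finger_gap"],4),"F",np.round(s["force"],1),"tilt",np.round(M[:2,2],4))
if len(sys.argv)>3:
    t=np.array(list(map(float,sys.argv[1:4]))); print("shift cm",np.round(100*(M.T@(t-s["ee_pos"])),2))
    if len(sys.argv)>4:
        d=-(float(sys.argv[4])-np.arctan2(M[1,1],M[0,1])); print("yaw",round((d+np.pi/2)%np.pi-np.pi/2,3))
E
python3 go.py .494 .051 .26 .589
```

```text
t 0.98 pos [ 0.3758 -0.1688  0.2904] yang 0.105 q [-0.7  -0.34  2.15  0.    1.34 -0.8 ] gap 0.0941 F [ 1.2  0.9 -0. ] tilt [0.0001 0.0001]
shift cm [20.62 14.06  3.05]
yaw -0.484
```

In the tool's units: 20.6 cm / 80 = 0.2575, 18 cm / 80 = 0.225, -0.48 rad / 2 = -0.24.

drive_tool:
  increments:
    - [[9.4,0.0325,0.0225,0.005,-0.03],[9.4,0.065,0.0438,0.01,-0.06],[9.4,0.0963,0.0663,0.0138,-0.09],[9.4,0.1288,0.0875,0.0188,-0.12],[9.4,0.1613,0.11,0.0238,-0.15],[9.4,0.1938,0.1325,0.0288,-0.18],[9.4,0.225,0.1538,0.0338,-0.21],[9.4,0.2575,0.1763,0.0375,-0.24],[9.4,0.2575,0.1763,0.0375,-0.24],[9.4,0.2575,0.1763,0.0375,-0.24]]

```text
clock: 1.82
ee_pos: [0.4958, 0.0493, 0.2602]
ee_rot: [-0.001, 0.474, 0.88, -0.0]
force: [-0.3, -0.3, -0.5]
finger_gap: 0.0939
finger_force: 0.0
```

```bash
python3 - <<'E'
from h import *; from rig import grab_frame
f=grab_frame("wrist"); np.savez("w1.npz",**f); crop(f,0,0,512,384,1.5,"w1.png")
E
python3 go.py .494 .051 .101 .589
```

```text
t 1.87 pos [0.4957 0.0484 0.2604] yang 0.581 q [-0.13 -0.07  1.98 -0.    1.24 -0.71] gap 0.0941 F [-0.2  0.1  0.2] tilt [-0.001  -0.0002]
shift cm [ 0.3   0.02 15.94]
yaw -0.008
```

View pics/w1.png

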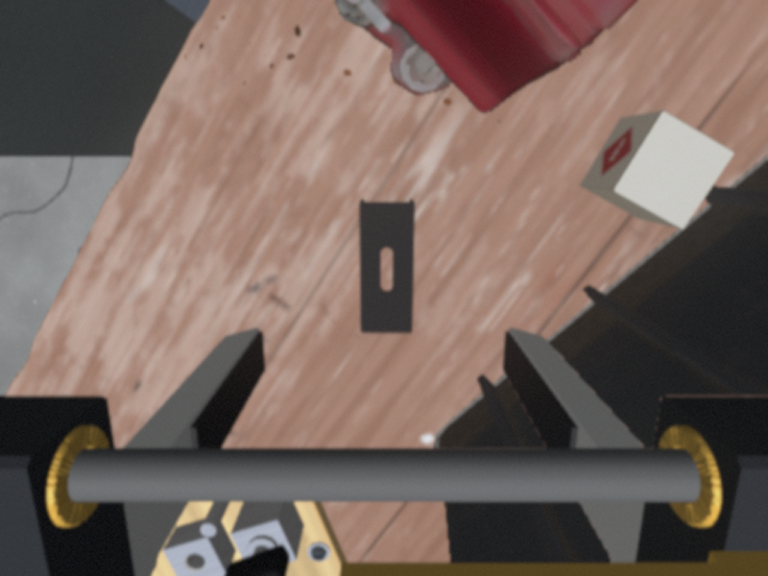

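The wrist view shows the channel web with corners (360,203), (414,203), (412,331) and (362,331), and its slot centre at (386,269). The tool box is at lower right.

```bash
python3 - <<'E'
from h import *
f=dict(np.load("w1.npz")); t=dict(np.load("top.npz"))
C=np.array([at(f,np.array(u)/1.5,.022) for u in [(360,203),(414,203),(412,331),(362,331)]])
print(C.mean(0),np.linalg.norm(np.diff(C,axis=0),axis=1)); d=C[0]+C[1]-C[2]-C[3]; print(np.arctan2(d[1],d[0]))
print(tri([(f,np.array((386,269))/1.5),(t,np.array((87,266))/3.4+[165,145])]))
for u,v in [((360,203),(30,280)),((414,203),(126,215)),((412,331),(151,253)),((362,331),(58,318))]: pass
E
python3 go.py .4945 .050 .101 .589
```

```text
[0.49658217 0.05134852 0.022     ] [0.03500001 0.0878154  0.03465252]
2.1553922731364974
(array([0.49457776, 0.05160021, 0.02535273]), [np.float64(0.0009644043097654045), np.float64(0.0009644043097652448)])
t 1.87 pos [0.4957 0.0484 0.2604] yang 0.581 q [-0.13 -0.07  1.98 -0.    1.24 -0.71] gap 0.0941 F [-0.2  0.1  0.2] tilt [-0.001  -0.0002]
shift cm [ 0.19  0.   15.94]
yaw -0.008
```

In the tool's units: 15.9 cm / 80 = 0.1988, 0.05 cm / 80 = 0.0006.

drive_tool:
  increments:
    - [[9.4,0.0013,0.0006,0.0438,0],[9.4,0.0025,0.0013,0.0875,0],[9.4,0.0038,0.0013,0.1313,0],[9.4,0.0038,0.0013,0.1625,0],[9.4,0.0038,0.0013,0.1875,0],[9.4,0.0038,0.0013,0.1988,0],[9.4,0.0038,0.0013,0.1988,0],[3,0.0038,0.0013,0.1988,0],[3,0.0038,0.0013,0.1988,0],[3,0.0038,0.0013,0.1988,0]]
  force: 30

```text
clock: 2.7
ee_pos: [0.4962, 0.0509, 0.1035]
ee_rot: [0.002, 0.476, 0.88, 0.001]
force: [-1.1, 0.3, 1.2]
finger_gap: 0.0775
finger_force: 0.0
```

In the tool's units: -8 cm / 80 = -0.1, -6 cm / 80 = -0.075.

drive_tool:
  increments:
    - [[3,0,0,0,0],[3,0,0,0,0],[3,0,0,0,0],[3,0,0,0,0],[3,0,0,0,0],[3,0,0,-0.025,0],[3,0,0,-0.05,0],[3,0,0,-0.075,0],[3,0,0,-0.1,0],[3,0,0,-0.1,0]]

```text
clock: 3.53
ee_pos: [0.4973, 0.0511, 0.1857]
ee_rot: [0.004, 0.475, 0.88, 0.001]
force: [0.5, 0.6, 0.5]
finger_gap: 0.0301
finger_force: 0.0
```

```bash
python3 go.py .5545 -.254 .26 -.653
```

```text
t 3.53 pos [0.4973 0.0511 0.1857] yang 0.58 q [-0.12  0.03  2.02  0.    1.08 -0.71] gap 0.0301 F [0.5 0.6 0.5] tilt [ 0.0075 -0.0009]
shift cm [-28.69 -11.9   -7.36]
yaw 1.233
```

The fingers were still closing when the lift began, so the grasp missed. I'll check where the channel is now.

```bash
python3 - <<'E'
from h import *; from rig import grab_frame
f=grab_frame("wrist"); np.savez("w2.npz",**f); crop(f,130,60,260,190,3,"w2.png")
E
```

```text
(no output)
```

View pics/w2.png

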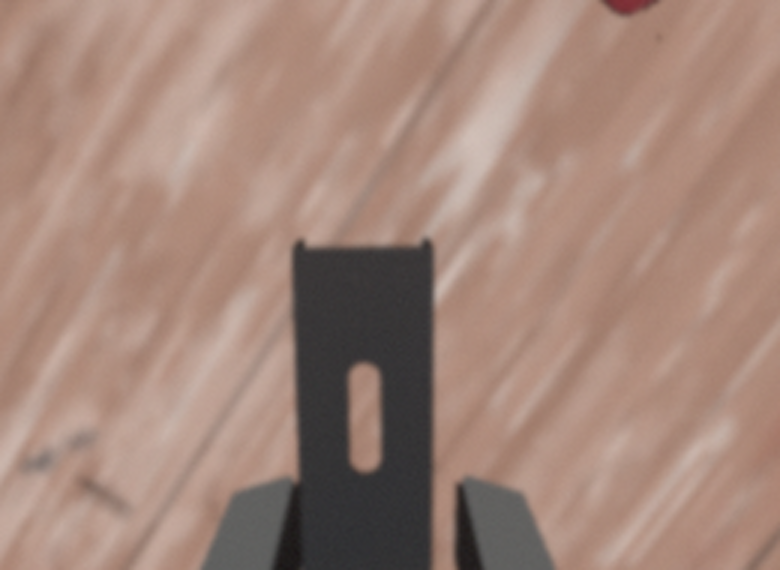

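The channel is still lying undisturbed below the fingers, with its slot centre at crop (364,417) and its far edge at row 245.

```bash
python3 - <<'E'
from h import *
f=dict(np.load("w2.npz")); g=lambda u:at(f,np.array(u)/3+[130,60],.022)
print(g((364,417)),g((297,246)),g((432,246))); a,b=g((297,246)),g((432,246)); m=(a+b)/2; d=np.array([np.cos(2.155),np.sin(2.155)]); print(m[:2]-.045*d)
s=g((364,365)),g((364,470));v=s[0]-s[1];print(np.arctan2(v[1],v[0]),np.arctan2(*(b-a)[1::-1]))
E
python3 go.py .495 .051 .101 .585
```

```text
[0.49425207 0.05071614 0.022     ] [0.45597504 0.07884392 0.022     ] [0.48418044 0.09731768 0.022     ]
[0.49489683 0.05054398]
2.1480013858699034 0.5798627961190007
t 3.58 pos [0.4963 0.0512 0.1837] yang 0.58 q [-0.12  0.04  2.03 -0.    1.08 -0.71] gap 0.03 F [-0.1 -0.2  0.5] tilt [ 0.0047 -0.0006]
shift cm [ 0.09 -0.15  8.26]
yaw -0.005
```

Same place. I'll open, descend and close with more time.

In the tool's units: 8.2 cm / 80 = 0.1025, -0.15 cm / 80 = -0.0019.

drive_tool:
  increments:
    - [[7,0,-0.0019,0,0],[7,0,-0.0019,0,0],[7,0,-0.0019,0,0],[7,0,-0.0019,0,0],[7,0,-0.0019,0.0125,0],[7,0,-0.0019,0.0375,0],[7,0,-0.0019,0.0625,0],[7,0,-0.0019,0.0875,0],[7,0,-0.0019,0.1025,0],[7,0,-0.0019,0.1025,0]]

```text
clock: 4.42
ee_pos: [0.4933, 0.0505, 0.0983]
ee_rot: [-0.002, 0.475, 0.88, -0.001]
force: [0.5, 1.3, -0.7]
finger_gap: 0.0696
finger_force: 0.0
```

drive_tool:
  increments:
    - [[3,0,0,0,0],[3,0,0,0,0],[3,0,0,0,0],[3,0,0,0,0],[3,0,0,0,0],[3,0,0,0,0],[3,0,0,0,0],[3,0,0,0,0],[3,0,0,0,0],[3,0,0,0,0]]
  force: 30

```text
clock: 5.25
ee_pos: [0.4939, 0.0505, 0.0998]
ee_rot: [0.0, 0.475, 0.88, 0.0]
force: [0.0, 0.7, 0.3]
finger_gap: 0.0357
finger_force: 30.0
```

In the tool's units: -13 cm / 80 = -0.1625, -12.5 cm / 80 = -0.1563, 0.6 rad / 2 = 0.3.

drive_tool:
  increments:
    - [[3,0,0,-0.0125,0],[3,0,0,-0.0375,0],[3,0,0,-0.075,0],[3,-0.0125,-0.025,-0.1125,0],[3,-0.0275,-0.05,-0.15,0.05],[3,-0.0438,-0.075,-0.1625,0.1],[3,-0.06,-0.1,-0.1625,0.15],[3,-0.075,-0.125,-0.1625,0.2],[3,-0.0925,-0.1563,-0.1625,0.25],[3,-0.0925,-0.1563,-0.1625,0.3]]

```text
clock: 6.08
ee_pos: [0.428, -0.0825, 0.2299]
ee_rot: [0.0, 0.717, 0.697, -0.001]
force: [-0.6, 0.1, -2.0]
finger_gap: 0.0357
finger_force: 30.0
```

```bash
python3 go.py .5545 -.254 .23 -.653
```

```text
t 6.08 pos [ 0.428  -0.0825  0.2299] yang -0.029 q [-0.45 -0.2   2.15 -0.    1.19 -0.42] gap 0.0357 F [-0.6  0.1 -2. ] tilt [-0.0012 -0.0013]
shift cm [-16.78  13.13   0.  ]
yaw 0.624
```

In the tool's units: -16.8 cm / 80 = -0.21, -14.7 cm / 80 = -0.1838, 0.62 rad / 2 = 0.31.

drive_tool:
  increments:
    - [[3,-0.0263,0.02,0,0.04],[3,-0.0525,0.0413,0,0.08],[3,-0.0788,0.0613,0,0.12],[3,-0.105,0.0825,0,0.16],[3,-0.1313,0.1025,0,0.2],[3,-0.1575,0.1225,0,0.24],[3,-0.1838,0.1438,0,0.28],[3,-0.21,0.1638,0,0.31],[3,-0.21,0.1638,0,0.31],[3,-0.21,0.1638,0,0.31]]

```text
clock: 6.92
ee_pos: [0.5573, -0.251, 0.2294]
ee_rot: [-0.001, 0.894, 0.449, -0.0]
force: [-0.4, 0.1, -1.8]
finger_gap: 0.0358
finger_force: 30.0
```

```bash
python3 - <<'E'
from h import *; from rig import grab_frame
f=grab_frame("wrist"); np.savez("w3.npz",**f); crop(f,0,0,512,384,1.56,"w3.png")
E
python3 go.py .5545 -.254 .13 -.653
```

```text
t 6.97 pos [ 0.5569 -0.2502  0.2293] yang -0.64 q [-0.61  0.23  1.72  0.    1.2   0.03] gap 0.0358 F [ 1.   0.8 -2.4] tilt [-0.0016  0.0012]
shift cm [-0.45  0.06  9.93]
yaw 0.013
```

View pics/w3.png

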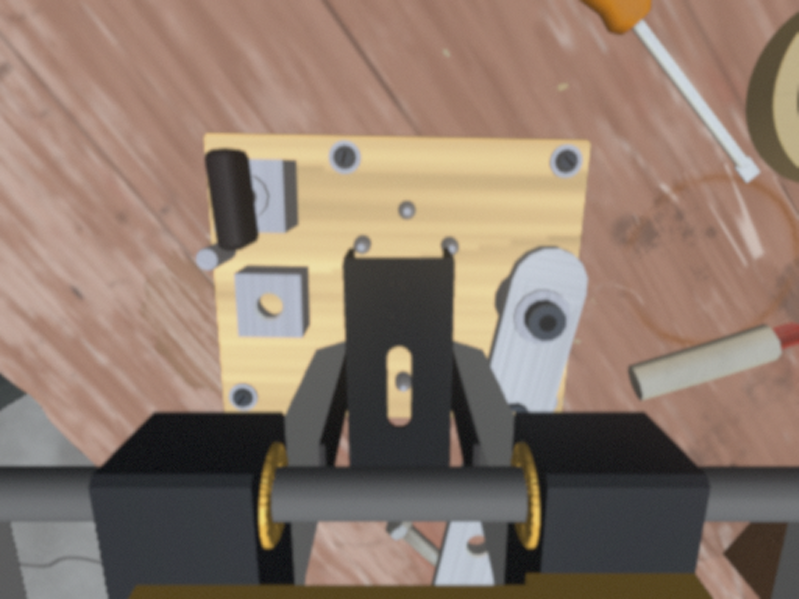

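The wrist view shows pins at (407,208), (362,243) and (450,243), the lock hole at (272,303), the pivot screw at (547,319) and the pin handle at (230,195). The held channel's far edge runs from (345,257) to (454,257), square to the jig.

```bash
python3 - <<'E'
from h import *
f=dict(np.load("w3.npz")); t=dict(np.load("top.npz")); k=1.56
W=lambda u:np.array(u)/k; T=lambda u:np.array(u)/3.4+[165,145]
M=[("p0",(407,207),(465,130),.033,(0,52)),("p-",(362,242),(427,140),.033,None),("lock",(271,303),(428,254),.042,(-75,0)),("piv",(546,319),(541,94),.065,(72,0)),("pm",(362,242),(429,180),.033,(-25,32)),("pp",(450,242),(427,140),.033,None),("hand",(229,198),(362,204),.089,(-80,60))]
M=[("p(0,52)",(407,207),(427,140),.033,(0,52)),("p(-25,32)",(362,242),(429,180),.033,(-25,32)),("p(25,32)",(450,242),(465,130),.033,(25,32)),("lock",(271,303),(428,254),.042,(-75,0)),("piv",(546,319),(541,94),.065,(72,0)),("stop",(207,258),(375,262),.051,(-104,27))]
A=[];B=[]
for n,w,u,z,b in M:
    x,r=tri([(f,W(w)),(t,T(u))]); print(n,np.round(x,4),np.round(r[0]*1e3,1)); A.append(at(f,W(w),z)[:2]);B.append(b)
print("handle",tri([(f,W((229,198))),(t,T((362,204)))])[0])
A=np.array(A);B=np.array(B)/1e3
a=A@[1,1j];b=B@[1,1j];th=np.angle(np.vdot(b-b.mean(),a-a.mean()));c=a.mean()-np.exp(1j*th)*b.mean()
print("wrist fit yaw",th,"t",c,"res mm",np.round((a-c-np.exp(1j*th)*b)*np.exp(-1j*th)*1e3,1))
e=[at(f,W(u),.151) for u in [(345,257),(454,257)]]; m=(e[0]+e[1])/2; d=e[1]-e[0]; an=np.arctan2(d[1],d[0]); n=np.array([-np.sin(an),np.cos(an)])
print("chan width",np.linalg.norm(d),"ang",an,"centre",m[:2]-.045*n)
print("slot",at(f,W((399,386)),.151))
E
```

```text
p(0,52) [ 0.5892 -0.2153  0.0097] 0.6
p(-25,32) [ 0.5562 -0.2153  0.0144] 0.4
p(25,32) [ 0.5975 -0.2474  0.0046] 0.1
lock [ 0.4961 -0.2105  0.0329] 0.2
piv [ 0.6141 -0.2993  0.0596] 1.0
stop [ 0.4897 -0.1698  0.0453] 0.5
handle [ 0.52976792 -0.15890955  0.07875469]
wrist fit yaw -0.6476495576809989 t (0.558685937165857-0.25427209290062114j) res mm [ 0.2-0.1j  0.7+0.7j -0.9+1.1j  0.9-0.1j -1.2-1.j   0.4-0.6j]
chan width 0.03485200051649469 ang -0.6395283331109203 centre [ 0.55643544 -0.25176738]
slot [ 0.55649793 -0.25140003  0.151     ]
```

In the tool's units: 7.8 cm / 80 = 0.0975, 0.15 cm / 80 = 0.0019, 0.01 rad / 2 = 0.005.

drive_tool:
  increments:
    - [[3,-0.0013,0.0013,0.0125,0.005],[3,-0.0025,0.0013,0.0313,0.005],[3,-0.0038,0.0019,0.05,0.005],[3,-0.0044,0.0019,0.0688,0.005],[3,-0.0044,0.0019,0.0875,0.005],[3,-0.0044,0.0019,0.0975,0.005],[3,-0.0044,0.0019,0.0975,0.005],[3,-0.0044,0.0019,0.0975,0.005],[3,-0.0044,0.0019,0.0975,0.005],[3,-0.0044,0.0019,0.0975,0.005]]

```text
clock: 7.8
ee_pos: [0.5571, -0.2545, 0.153]
ee_rot: [0.001, 0.896, 0.444, 0.001]
force: [0.1, 0.0, -2.6]
finger_gap: 0.0359
finger_force: 30.0
```

```bash
python3 - <<'E'
from h import *; from rig import grab_frame
f=grab_frame("wrist"); np.savez("w4.npz",**f); crop(f,110,60,270,200,2.9,"w4.png")
E
python3 go.py .5545 -.254 .1178 -.65
```

```text
t 7.85 pos [ 0.5571 -0.2545  0.153 ] yang -0.65 q [-0.61  0.33  1.75  0.    1.06  0.04] gap 0.0358 F [ 0.3 -0.7 -2. ] tilt [ 0.0018 -0.0012]
shift cm [-0.12 -0.24  3.52]
yaw 0.0
```

View pics/w4.png

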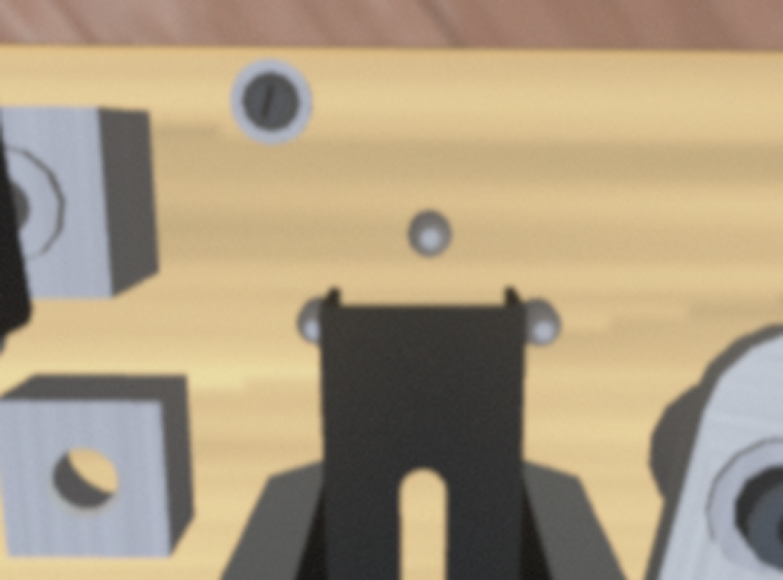

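The close view shows pin tips at (429,237), (316,324) and (543,328), the lock hole at (85,479), and the channel's top far corners at (322,305) and (525,305).

```bash
python3 - <<'E'
from h import *
f=dict(np.load("w4.npz")); W=lambda u:np.array(u)/2.9+[110,60]
M=[((429,237),.033,(0,52)),((316,324),.033,(-25,32)),((543,328),.033,(25,32)),((85,479),.042,(-75,0)),((429,233),.025,(0,52)),((541,323),.025,(25,32)),((3,401),.042,(-93,18)),((162,401),.042,(-57,18)),((8,556),.042,(-93,-18)),((170,556),.042,(-57,-18))]
a=np.array([at(f,W(u),z)[:2] for u,z,_ in M])@[1,1j]; b=np.array([m[2] for m in M])@[1,1j]/1e3
th=np.angle(np.vdot(b-b.mean(),a-a.mean()));c=a.mean()-np.exp(1j*th)*b.mean()
print("yaw",th,"t",c,"res mm",np.round((a-c-np.exp(1j*th)*b)*np.exp(-1j*th)*1e3,1))
zt=.153-.078
e=[at(f,W(u),zt) for u in [(322,305),(525,305)]]; m=(e[0]+e[1])/2; d=e[1]-e[0]; an=np.arctan2(d[1],d[0]); n=np.array([-np.sin(an),np.cos(an)])
cc=m[:2]-.045*n; print("width",np.linalg.norm(d),"ang",an,"centre",cc, "tcp .5571 -.2545")
print("chan in jig mm",(cc@[1,1j]-c)*np.exp(-1j*th)*1e3)
E
```

```text
yaw -0.6540948752456759 t (0.5577321302975701-0.256125558751j) res mm [-0.5-0.2j  0.1+0.8j -0.5+0.2j  0.1+0.2j -0.4-0.2j  0.1-0.3j  2.2-0.3j
 -0. -0.1j -0.5-0.1j -0.6+0.1j]
width 0.03483865103613105 ang -0.6496812572298067 centre [ 0.55636569 -0.25544038] tcp .5571 -.2545
chan in jig mm (-1.5012941996633036-0.2876414651978048j)
```

In the tool's units: 3.3 cm / 80 = 0.0413, 1.5 cm / 80 = 0.0188.

drive_tool:
  increments:
    - [[3,0,0.0019,0.0038,0],[3,0,0.0019,0.0088,0],[3,0,0.0019,0.0138,0],[3,0,0.0019,0.0188,0],[3,0,0.0019,0.0238,0],[3,0,0.0019,0.0288,0],[3,0,0.0019,0.0338,0],[3,0,0.0019,0.0388,0],[3,0,0.0019,0.0413,0],[3,0,0.0019,0.0413,0]]

```text
clock: 8.68
ee_pos: [0.5576, -0.2551, 0.1183]
ee_rot: [-0.0, 0.896, 0.444, -0.0]
force: [0.3, -0.2, -3.0]
finger_gap: 0.0357
finger_force: 30.0
```

```bash
python3 go.py .5545 -.254 .1178 -.65
```

```text
t 8.68 pos [ 0.5576 -0.2551  0.1183] yang -0.65 q [-0.61  0.39  1.75  0.    1.    0.04] gap 0.0357 F [ 0.3 -0.2 -3. ] tilt [-0.0005  0.0004]
shift cm [-0.1  -0.32  0.05]
yaw -0.0
```

In the tool's units: -11.5 cm / 80 = -0.1438, -9 cm / 80 = -0.1125.

drive_tool:
  increments:
    - [[5,0,0,0,0],[5,0,0,0,0],[5,0,0,0,0],[5,0,0,0,0],[5,0,0,-0.0125,0],[5,0,0,-0.0375,0],[5,0,0,-0.075,0],[5,0,0,-0.1125,0],[5,0,0,-0.1438,0],[5,0,0,-0.1438,0]]

```text
clock: 9.52
ee_pos: [0.5602, -0.2567, 0.2415]
ee_rot: [0.005, 0.896, 0.444, 0.003]
force: [-0.4, -0.6, 0.7]
finger_gap: 0.0504
finger_force: 0.0
```

```bash
python3 - <<'E'
from h import *; from rig import grab_frame
f=grab_frame("wrist"); np.savez("w5.npz",**f); crop(f,100,60,320,240,2.5,"w5.png")
E
python3 go.py .5545 -.254 .1178 -.65
```

```text
t 9.57 pos [ 0.5593 -0.2562  0.2384] yang -0.65 q [-0.61  0.23  1.7  -0.    1.2   0.04] gap 0.0501 F [ 0.5 -0.5 -0.5] tilt [ 0.0066 -0.0046]
shift cm [-0.12 -0.61 12.06]
yaw 0.0
```

View pics/w5.png

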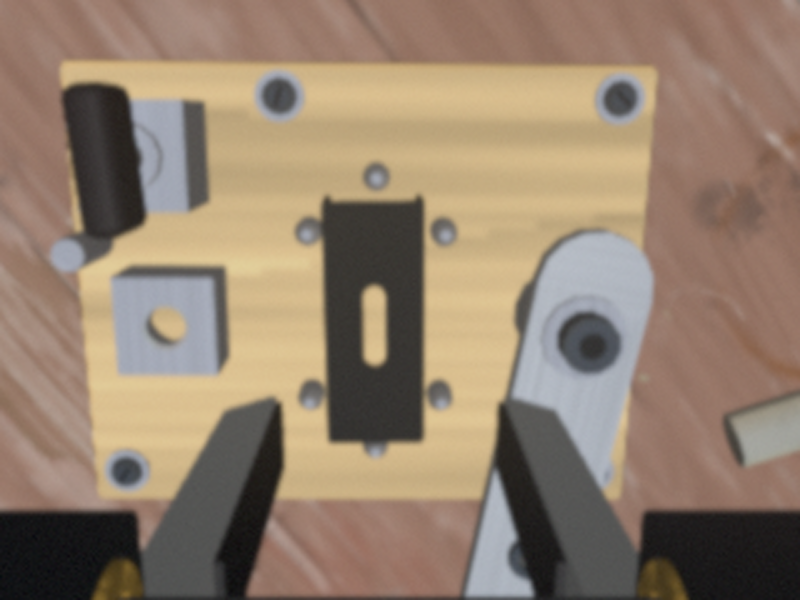

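The channel (slot at (374,325)) sits squarely between all six pins. Next is the knob.

```bash
python3 go.py .4675 -.4345 .23 -.825; python3 - <<'E'
from h import *
f=dict(np.load("w5.npz")); W=lambda u:np.array(u)/2.5+[100,60]
nest=.5572-.2555j; th=-.651; J=lambda p:np.round((complex(p[0],p[1])-nest)*np.exp(-1j*th)*1e3,1)
print("chan slot",J(at(f,W((374,325)),.040)),"lock",J(at(f,W((167,325)),.042)),"piv",J(at(f,W((589,342)),.065)))
for u in [(67,90),(128,88),(88,236),(144,228)]: print("handle",J(at(f,W(u),.089)))
E
```

```text
t 9.57 pos [ 0.5593 -0.2562  0.2384] yang -0.65 q [-0.61  0.23  1.7  -0.    1.2   0.04] gap 0.0501 F [ 0.5 -0.5 -0.5] tilt [ 0.0066 -0.0046]
shift cm [-19.75   3.48   0.87]
yaw 0.175
chan slot (-0.3-0.1j) lock (-73.9+0.5j) piv (70.9+0.4j)
handle (-84.3+79.6j)
handle (-67.5+80.1j)
handle (-82.2+39.2j)
handle (-65.9+41.5j)
```

In the tool's units: -19.8 cm / 80 = -0.2475, 1.7 cm / 80 = 0.0213, 0.17 rad / 2 = 0.085.

drive_tool:
  increments:
    - [[6,-0.0413,0.0075,0.0025,0.015],[6,-0.0825,0.015,0.0038,0.03],[6,-0.1238,0.0213,0.0063,0.045],[6,-0.165,0.0288,0.0075,0.06],[6,-0.2063,0.0363,0.0088,0.075],[6,-0.2475,0.0438,0.01,0.085],[6,-0.2475,0.0438,0.01,0.085],[6,-0.2475,0.0438,0.01,0.085],[6,-0.2475,0.0438,0.01,0.085],[6,-0.2475,0.0438,0.01,0.085]]

```text
clock: 10.4
ee_pos: [0.4662, -0.4327, 0.2251]
ee_rot: [-0.001, 0.93, 0.367, -0.0]
force: [0.5, 0.1, 0.5]
finger_gap: 0.0598
finger_force: 0.0
```

```bash
python3 - <<'E'
from h import *; from rig import grab_frame
f=grab_frame("wrist"); np.savez("w6.npz",**f)
for n,p in (("knob",(.4675,-.4345,.087)),("hole",(.6143-.147*.734,-.2989-.147*.679,.053))): print(n,proj(f,p))
crop(f,130,150,260,200,3,"w6.png")
E
python3 go.py .4675 -.4345 .155 -.825
```

```text
knob [259.55945553 211.29000264]
hole [259.96422234 132.07360663]
t 10.45 pos [ 0.4663 -0.4326  0.2253] yang -0.818 q [-0.93  0.29  1.65  0.    1.2  -0.11] gap 0.06 F [ 0.7 -0.3  0.7] tilt [-0.0004  0.0008]
shift cm [-0.04  0.22  7.03]
yaw 0.007
```

View pics/w6.png

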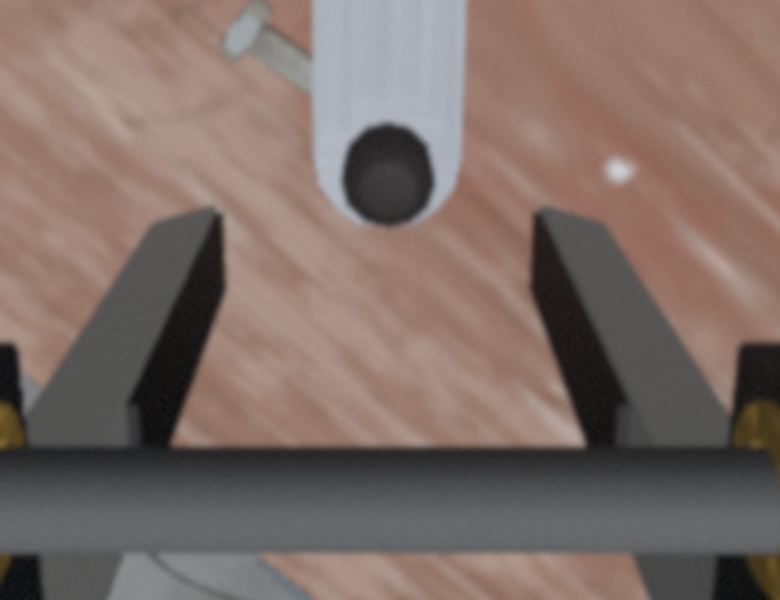

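The knob's top is at (388,180), within 2 mm of prediction, and the plate lies in line with the tool. I'll descend and grip.

In the tool's units: 7 cm / 80 = 0.0875, 6.5 cm / 80 = 0.0813.

drive_tool:
  increments:
    - [[6,0,0.0025,0.0125,0],[6,0,0.0025,0.0375,0],[6,0,0.0025,0.0625,0],[6,0,0.0025,0.0813,0],[6,0,0.0025,0.0875,0],[6,0,0.0025,0.0875,0],[2,0,0.0025,0.0875,0],[2,0,0.0025,0.0875,0],[2,0,0.0025,0.0875,0],[2,0,0.0025,0.0875,0]]
  force: 10

```text
clock: 11.28
ee_pos: [0.4675, -0.4358, 0.1569]
ee_rot: [0.001, 0.93, 0.367, 0.0]
force: [0.1, -0.1, -0.1]
finger_gap: 0.0364
finger_force: 0.0
```

drive_tool:
  increments:
    - [[2,0,0,0,0],[2,0,0,0,0],[2,0,0,0,0],[2,0,0,0,0],[2,0,0,0,0],[2,0,0,0,0],[2,0,0,0,0],[2,0,0,0,0],[2,0,0,0,0],[2,0,0,0,0]]

```text
clock: 12.12
ee_pos: [0.4673, -0.4356, 0.1561]
ee_rot: [0.0, 0.93, 0.367, 0.0]
force: [-1.1, -0.7, 4.2]
finger_gap: 0.0223
finger_force: 10.0
```

```bash
cat > arc.py <<'E'
# tool-frame arc about the pivot from the present pose, n rows of step
import sys; from h import *; from rig import ctrl
st,n=float(sys.argv[1]),int(sys.argv[2]); s=ctrl.get_state(); q=s["ee_rot"]; r=R.from_quat([q[1],q[2],q[3],q[0]])
p=s["ee_pos"]; piv=np.array([.6143,-.2989,p[2]]); v=p-piv
ang=np.arctan2(v[1],v[0])%(2*np.pi); print(s["clock"],p,"radius",np.linalg.norm(v),"plate angle",ang-(np.pi-.651),"gap",s["finger_gap"],"F",s["force"])
for i in range(1,n+1):
    w=R.from_euler("z",-st*i).apply(v)*.2/np.linalg.norm(v); print(np.round(100*r.inv().apply(piv+w-p),2)[:2],round(st*i,2))
E
python3 arc.py .07 10
```

```text
12.1167 [ 0.46729008 -0.43561218  0.15611674] radius 0.20075392121768254 plate angle 1.4001189040962183 gap 0.022304152428289974 F [-1.09653443 -0.6627855   4.22826787]
[ 0.13 -1.4 ] 0.07
[ 0.28 -2.79] 0.14
[ 0.52 -4.17] 0.21
[ 0.86 -5.53] 0.28
[ 1.3  -6.86] 0.35
[ 1.83 -8.15] 0.42
[ 2.45 -9.41] 0.49
[  3.15 -10.62] 0.56
[  3.94 -11.78] 0.63
[  4.8  -12.88] 0.7
```

In the tool's units: -12.9 cm / 80 = -0.1613, 4.8 cm / 80 = 0.06, 0.63 rad / 2 = 0.315.

drive_tool:
  increments:
    - [[2,0.0013,-0.0175,0,0.035],[2,0.0038,-0.035,0,0.07],[2,0.0063,-0.0525,0,0.105],[2,0.0113,-0.0688,0,0.14],[2,0.0163,-0.0863,0,0.175],[2,0.0225,-0.1025,0,0.21],[2,0.0313,-0.1175,0,0.245],[2,0.04,-0.1325,0,0.28],[2,0.0488,-0.1475,0,0.315],[2,0.06,-0.1613,0,0.35]]

```text
clock: 12.95
ee_pos: [0.4143, -0.3083, 0.1561]
ee_rot: [0.001, 1.0, 0.023, 0.001]
force: [1.0, -0.8, 2.8]
finger_gap: 0.0224
finger_force: 10.0
```

```bash
python3 arc.py .07 10
```

```text
12.95 [ 0.41428916 -0.30825421  0.15613886] radius 0.20022946500409886 plate angle 0.6977344436226365 gap 0.022442645935014462 F [ 1.0451465  -0.75863825  2.84538379]
[ 0.07 -1.4 ] 0.07
[ 0.22 -2.79] 0.14
[ 0.46 -4.17] 0.21
[ 0.8  -5.53] 0.28
[ 1.24 -6.86] 0.35
[ 1.76 -8.16] 0.42
[ 2.38 -9.41] 0.49
[  3.08 -10.62] 0.56
[  3.86 -11.78] 0.63
[  4.73 -12.88] 0.7
```

In the tool's units: -11.8 cm / 80 = -0.1475, -2.8 cm / 80 = -0.035, 0.63 rad / 2 = 0.315.

drive_tool:
  increments:
    - [[2,0.0013,-0.0175,0,0.035],[2,0.0025,-0.035,0,0.07],[2,0.0063,-0.0525,0,0.105],[2,0.01,-0.0688,0,0.14],[2,0.015,-0.0863,0,0.175],[2,0.0225,-0.1025,0,0.21],[2,0.03,-0.1175,0,0.245],[2,0.0388,-0.1325,0,0.28],[2,0.045,-0.1425,0,0.315],[2,0.0488,-0.1475,0,0.33]]

```text
clock: 13.78
ee_pos: [0.4481, -0.188, 0.1561]
ee_rot: [0.0, 0.954, -0.301, 0.001]
force: [1.3, -1.2, 3.2]
finger_gap: 0.0222
finger_force: 10.0
```

```bash
python3 arc.py .02 6
```

```text
13.7833 [ 0.44808309 -0.18797152  0.15613081] radius 0.19983289699360782 plate angle 0.06250938169132336 gap 0.02222436289076655 F [ 1.28948027 -1.16120945  3.1762232 ]
[-0.02 -0.4 ] 0.02
[-0.02 -0.8 ] 0.04
[-0.01 -1.2 ] 0.06
[ 0.01 -1.6 ] 0.08
[ 0.04 -2.  ] 0.1
[ 0.07 -2.4 ] 0.12
```

Now I'll push gently onto the stop.

In the tool's units: -1.6 cm / 80 = -0.02, -1.3 cm / 80 = -0.0163, 0.06 rad / 2 = 0.03.

drive_tool:
  increments:
    - [[2,0,-0.005,0,0.01],[2,0,-0.01,0,0.02],[2,0,-0.0138,0,0.025],[2,0,-0.0163,0,0.03],[2,0,-0.0175,0,0.03],[2,0,-0.0188,0,0.03],[2,0,-0.02,0,0.03],[2,0,-0.02,0,0.03],[2,0,-0.02,0,0.03],[2,0,-0.02,0,0.03]]

```text
clock: 14.62
ee_pos: [0.4561, -0.1769, 0.1561]
ee_rot: [0.002, 0.945, -0.328, 0.0]
force: [-2.5, -7.8, 5.3]
finger_gap: 0.0225
finger_force: 10.0
```

```bash
python3 arc.py .02 1
```

```text
14.6167 [ 0.45608339 -0.17694123  0.15610721] radius 0.19976595775161635 plate angle -0.005702215231576879 gap 0.02252596139560341 F [-2.49060896 -7.78052028  5.34878608]
[-0.02 -0.4 ] 0.02
```

The plate is shut on the stop. I'll relax, open and rise.

In the tool's units: -8.5 cm / 80 = -0.1063, -5 cm / 80 = -0.0625.

drive_tool:
  increments:
    - [[2,0,0.0013,0,0],[2,0,0.0025,0,0],[2,0,0.0038,0,0],[4.5,0,0.0038,0,0],[4.5,0,0.0038,0,0],[4.5,0,0.0038,0,0],[4.5,0,0.0038,0,0],[4.5,0,0.0038,-0.025,0],[4.5,0,0.0038,-0.0625,0],[4.5,0,0.0038,-0.1063,0]]

```text
clock: 15.45
ee_pos: [0.453, -0.1767, 0.2393]
ee_rot: [-0.001, 0.945, -0.328, -0.003]
force: [0.9, 0.1, 0.4]
finger_gap: 0.0452
finger_force: 0.0
```

```bash
python3 go.py .530 -.1595 .25 -.75
```

```text
t 15.45 pos [ 0.453  -0.1767  0.2393] yang -2.24 q [-0.61 -0.07  2.02  0.    1.2   1.63] gap 0.0452 F [0.9 0.1 0.4] tilt [-0.0054  0.0037]
shift cm [ 4.97 -6.12 -1.1 ]
yaw -1.49
```

In the tool's units: -6.1 cm / 80 = -0.0763, -1.2 cm / 80 = -0.015, -1.2 rad / 2 = -0.6.

drive_tool:
  increments:
    - [[4.5,0,0,-0.0125,-0.06],[4.5,0,0,-0.025,-0.12],[4.5,0.0063,-0.0075,-0.025,-0.18],[4.5,0.0125,-0.015,-0.025,-0.24],[4.5,0.02,-0.025,-0.025,-0.3],[4.5,0.0275,-0.0338,-0.025,-0.36],[4.5,0.035,-0.0438,-0.025,-0.42],[4.5,0.0438,-0.0538,-0.025,-0.48],[4.5,0.0525,-0.065,-0.025,-0.54],[4.5,0.0625,-0.0763,-0.025,-0.6]]

```text
clock: 16.28
ee_pos: [0.5316, -0.1604, 0.26]
ee_rot: [-0.001, 0.964, 0.265, -0.001]
force: [0.3, 0.0, 0.5]
finger_gap: 0.0451
finger_force: 0.0
```

In the tool's units: -0.29 rad / 2 = -0.145.

drive_tool:
  increments:
    - [[4.5,0,0,0,-0.05],[4.5,0,0,0,-0.1],[4.5,0,0,0,-0.145],[4.5,0,0,0,-0.145],[4.5,0,0,0,-0.145],[4.5,0,0,0,-0.145],[4.5,0,0,0,-0.145],[4.5,0,0,0,-0.145],[4.5,0,0,0,-0.145],[4.5,0,0,0,-0.145]]

```text
clock: 17.12
ee_pos: [0.5315, -0.1609, 0.2608]
ee_rot: [-0.0, 0.917, 0.399, 0.0]
force: [-0.5, 0.8, -0.4]
finger_gap: 0.0448
finger_force: 0.0
```

```bash
python3 - <<'E'
from h import *; from rig import grab_frame
for n in ("wrist","top"):
    f=grab_frame(n); np.savez(n[0]+"7.npz",**f)
    im=f["image"]
    if n=="wrist": print(proj(f,(.530,-.1595,.089)),proj(f,(.530,-.1595,.063))); a=cv2.resize(im[150:384,100:420],None,fx=1.25,fy=1.25)
    else: b=cv2.resize(im[150:250,250:350],(400,400),interpolation=cv2.INTER_CUBIC)
a=np.pad(a,((0,max(0,400-a.shape[0])),(0,0),(0,0)))[:400]
cv2.imwrite("pics/w7.png",np.hstack([a,b]))
E
python3 go.py .530 -.1595 .162 -.75
```

```text
[253.55902968 197.83431104] [253.7683858  189.76408431]
t 17.22 pos [ 0.5315 -0.1609  0.2608] yang -0.75 q [-0.5   0.07  1.84  0.    1.24  0.25] gap 0.045 F [ 0.  -0.6  0.7] tilt [ 0. -0.]
shift cm [ 0.   -0.21  9.88]
yaw -0.0
```

View pics/w7.png

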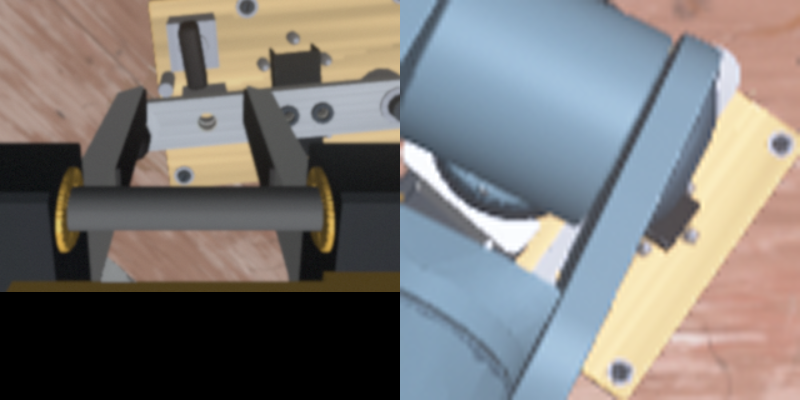

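The left half shows the wrist view: the handle centre is at (193,55), on the prediction, with the fingers straddling it and the plate hole over the lock post at (207,120). The right half, from the top camera, is hidden by the arm. I'll descend.

In the tool's units: 9.7 cm / 80 = 0.1213, 9 cm / 80 = 0.1125, -0.05 rad / 2 = -0.025.

drive_tool:
  increments:
    - [[4.5,0,-0.0025,0.0125,-0.025],[4.5,0,-0.0025,0.0275,-0.025],[4.5,0,-0.0025,0.0425,-0.025],[4.5,0,-0.0025,0.0575,-0.025],[4.5,0,-0.0025,0.0725,-0.025],[4.5,0,-0.0025,0.0875,-0.025],[4.5,0,-0.0025,0.1,-0.025],[4.5,0,-0.0025,0.1125,-0.025],[4.5,0,-0.0025,0.1213,-0.025],[4.5,0,-0.0025,0.1213,-0.025]]

```text
clock: 18.05
ee_pos: [0.5293, -0.1591, 0.1618]
ee_rot: [-0.001, 0.907, 0.422, -0.001]
force: [-0.1, 1.0, 0.3]
finger_gap: 0.0449
finger_force: 0.0
```

drive_tool:
  increments:
    - [[0.8,0,0,0,0],[0.8,0,0,0,0],[0.8,0,0,0,0],[0.8,0,0,0,0],[0.8,0,0,0,0],[0.8,0,0,0,0],[0.8,0,0,0,0],[0.8,0,0,0,0],[0.8,0,0,0,0],[0.8,0,0,0,0]]
  force: 40

```text
clock: 18.88
ee_pos: [0.5304, -0.1597, 0.1643]
ee_rot: [0.0, 0.907, 0.422, 0.0]
force: [-0.8, -0.6, 4.4]
finger_gap: 0.0139
finger_force: 40.0
```

```bash
python3 go.py .530 -.1595 .162 -.65
```

```text
t 18.88 pos [ 0.5304 -0.1597  0.1643] yang -0.7 q [-0.5   0.19  1.89 -0.    1.05  0.2 ] gap 0.0139 F [-0.8 -0.6  4.4] tilt [ 0.0007 -0.0004]
shift cm [-0.01 -0.04  0.23]
yaw -0.05
```

In the tool's units: -6 cm / 80 = -0.075, -5 cm / 80 = -0.0625.

drive_tool:
  increments:
    - [[0.8,0,0,-0.0038,0],[0.8,0,0,-0.0075,0],[0.8,0,0,-0.0125,0],[0.8,0,0,-0.0188,0],[0.8,0,0,-0.0275,0],[0.8,0,0,-0.0375,0],[0.8,0,0,-0.05,0],[0.8,0,0,-0.0625,0],[0.8,0,0,-0.075,0],[0.8,0,0,-0.075,0]]

```text
clock: 19.72
ee_pos: [0.5311, -0.16, 0.2268]
ee_rot: [0.002, 0.907, 0.422, 0.001]
force: [1.1, -0.3, 0.4]
finger_gap: 0.0135
finger_force: 40.0
```

drive_tool:
  increments:
    - [[0.8,-0.0063,0.0013,0,0],[0.8,-0.015,0.0025,0,0],[0.8,-0.0275,0.0038,0,0],[0.8,-0.0425,0.0063,0,0],[0.8,-0.0575,0.0075,0,0],[0.8,-0.0688,0.0088,0,0],[0.8,-0.0746,0.0099,0,0],[0.8,-0.0746,0.0099,0,0],[0.8,-0.0746,0.0099,0,0],[0.8,-0.0746,0.0099,0,0]]

```text
clock: 20.55
ee_pos: [0.4977, -0.2102, 0.2237]
ee_rot: [-0.0, 0.907, 0.422, 0.0]
force: [-0.4, -0.8, -0.6]
finger_gap: 0.0133
finger_force: 40.0
```

```bash
python3 go.py .498 -.2105 .1643 -.7; python3 - <<'E'
from h import *; from rig import grab_frame
f=grab_frame("wrist"); np.savez("w8.npz",**f)
E
```

```text
t 20.55 pos [ 0.4977 -0.2102  0.2237] yang -0.7 q [-0.61  0.08  1.9   0.    1.16  0.09] gap 0.0133 F [-0.4 -0.8 -0.6] tilt [0.0001 0.0002]
shift cm [-0.01  0.04  5.94]
yaw 0.0
```

In the tool's units: 4 cm / 80 = 0.05, 0.04 cm / 80 = 0.0005.

drive_tool:
  increments:
    - [[0.8,0,0.0005,0.0075,0],[0.8,0,0.0005,0.0175,0],[0.8,0,0.0005,0.0263,0],[0.8,0,0.0005,0.0313,0],[0.8,0,0.0005,0.035,0],[0.8,0,0.0005,0.0388,0],[0.8,0,0.0005,0.0425,0],[0.8,0,0.0005,0.0463,0],[0.8,0,0.0005,0.05,0],[0.8,0,0.0005,0.05,0]]

```text
clock: 21.43
ee_pos: [0.4979, -0.2107, 0.1838]
ee_rot: [0.0, 0.907, 0.422, -0.0]
force: [-1.2, -0.8, -1.0]
finger_gap: 0.0137
finger_force: 40.0
```

```bash
python3 go.py .498 -.2105 .1643 -.7
```

```text
t 21.43 pos [ 0.4979 -0.2107  0.1838] yang -0.7 q [-0.61  0.13  1.92 -0.    1.09  0.09] gap 0.0137 F [-1.2 -0.8 -1. ] tilt [-0.0004 -0.0002]
shift cm [ 0.02 -0.01  1.95]
yaw 0.0
```

The nose is in the hole with no force. I'll push it home.

In the tool's units: 2.2 cm / 80 = 0.0275, 1.2 cm / 80 = 0.015.

drive_tool:
  increments:
    - [[0.8,0,0,0.0038,0],[0.8,0,0,0.0075,0],[0.8,0,0,0.0113,0],[0.8,0,0,0.015,0],[0.8,0,0,0.0188,0],[0.8,0,0,0.0225,0],[0.8,0,0,0.025,0],[0.8,0,0,0.0263,0],[0.8,0,0,0.0275,0],[0.8,0,0,0.0275,0]]

```text
clock: 22.27
ee_pos: [0.4983, -0.2106, 0.1641]
ee_rot: [-0.001, 0.907, 0.422, -0.0]
force: [-8.0, 5.1, 19.0]
finger_gap: 0.0136
finger_force: 40.0
```

```bash
python3 go.py .498 -.2105 .1643 -.7
```

```text
t 22.27 pos [ 0.4983 -0.2106  0.1641] yang -0.7 q [-0.61  0.17  1.93 -0.    1.05  0.09] gap 0.0136 F [-8.   5.1 19. ] tilt [-0.0014  0.0009]
shift cm [-0.01 -0.03 -0.02]
yaw 0.0
```

Collar home. I'll ease off, open and rise.

In the tool's units: -0.2 cm / 80 = -0.0025.

drive_tool:
  increments:
    - [[0.8,0,0,-0.0025,0],[0.8,0,0,-0.0025,0],[3.5,0,0,-0.0025,0],[3.5,0,0,-0.0025,0],[3.5,0,0,-0.0025,0],[3.5,0,0,-0.0025,0],[3.5,0,0,-0.0025,0],[3.5,0,0,-0.0025,0],[3.5,0,0,-0.0025,0],[3.5,0,0,-0.0025,0]]

```text
clock: 23.1
ee_pos: [0.498, -0.2106, 0.1637]
ee_rot: [-0.0, 0.907, 0.422, -0.0]
force: [-0.4, 0.2, -0.5]
finger_gap: 0.0352
finger_force: 0.0
```

In the tool's units: -13 cm / 80 = -0.1625, -11 cm / 80 = -0.1375.

drive_tool:
  increments:
    - [[3.5,0,0,-0.0125,0],[3.5,0,0,-0.0375,0],[3.5,0,0,-0.0625,0],[3.5,0,0,-0.0875,0],[3.5,0,0,-0.1125,0],[3.5,0,0,-0.1375,0],[3.5,0,0,-0.1625,0],[3.5,0,0,-0.1625,0],[3.5,0,0,-0.1625,0],[3.5,0,0,-0.1625,0]]

```text
clock: 23.93
ee_pos: [0.4976, -0.2103, 0.2928]
ee_rot: [-0.001, 0.907, 0.422, -0.0]
force: [0.1, -0.9, 0.0]
finger_gap: 0.0352
finger_force: 0.0
```

```bash
python3 - <<'E'
from h import *; from rig import grab_frame
f=grab_frame("wrist"); np.savez("w9.npz",**f)
# handle and knob blobs, dark pixels; compare with prediction (no viewing)
nest=.5572-.2555j; th=-.651
J=lambda x,y:nest+np.exp(1j*th)*complex(x,y)/1e3
for n,x,y,z in [("handle top",-75,0,.089),("handle bottom",-75,0,.063),("knob top",-128,0,.087),("chan far",0,40,.04),("park",-80,60,.053)]:
    w=J(x,y); print(n,np.round(proj(f,(w.real,w.imag,z)),1))
m=(f["image"].max(2)<60).astype(np.uint8); n,l,s,c=cv2.connectedComponentsWithStats(m)
for i in range(1,n):
    if 60<s[i,4]<20000: print(s[i],np.round(c[i],1))
E
python3 go.py
```

```text
handle top [256.3 187.9]
handle bottom [256.3 181.4]
knob top [198.3 190.1]
chan far [328.2 134.5]
park [248.1 118.8]
[308 131  36  24 570] [325.5 143.9]
[   0  143   97  134 7627] [ 34.  212.2]
[251 161  12  47 209] [253.9 180.6]
[189 176  23  23 355] [200.1 186.7]
[310 198  33  16 450] [325.9 204.9]
[ 178  223  156   85 2535] [255.7 283.4]
[    0   264   190   120 12243] [119.4 321.6]
[  321   265   191   110 11170] [391.5 317.7]
t 23.98 pos [ 0.4974 -0.2102  0.2922] yang -0.7 q [-0.61 -0.    1.85  0.    1.3   0.09] gap 0.0352 F [-0.5 -0.4 -0.1] tilt [-0.0021  0.0015]
```

The handle stands over the lock post, and the knob and channel are where they should be. I'm handing in.

```bash
python3 -c "
from rig import workorder; print(workorder.sign_off())"
```

```text
the job is handed in; nothing more can be done
None
```

The job is handed in, with no verdict returned: the channel is in the nest, the drill plate is shut, the pin is home in the lock post and released at 24 s, and I saw no contact with the other things.

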